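# Lid the three clay pots

## Task

Pick out the three handled lids lying on the potter's counter and put each on the pot it fits, small on small, medium on medium and large on large, lying flat and centred on the rim with its handle up. Set the lids down rather than dropping them, and leave the pots where they stand and the bowl, the pebble and the wooden rib alone.

Things in the scene. Friction and masses are not known exactly. Their poses are not given: they have to be found in the camera images.
- small_lid_handle (a point): The small lid: loose dark clay disc, 84 mm across, flat below, 14 mm thick at its slightly domed middle, lying handle up (51 mm tall in all). Point: middle of the arched handle's level top bar, on the lid's centre line, 44 mm above the flat underside. The bar is round, 14 mm thick, level for 30 mm along x (58 mm with its sloping legs); pinch it along y. z up. About 130 g.
- small_pot_mouth (a point): The small pot: open dark clay pot standing loose on the counter, 55 mm tall, belly 92 mm across, 106 mm over its two lugs. Point: centre of its mouth, level with the rim's top; z up. The flat rim is 80 mm across outside, about 60 mm inside: the small lid rests on it and overhangs 2 mm; a smaller lid falls in, a larger one sticks out.
- medium_lid_handle (a point): The medium lid: loose dark clay disc, 112 mm across, flat below, 14 mm thick at its slightly domed middle, lying handle up (51 mm tall in all). Point: middle of the arched handle's level top bar, on the lid's centre line, 44 mm above the flat underside. The bar is round, 14 mm thick, level for 30 mm along x (58 mm with its sloping legs); pinch it along y. z up. About 220 g.
- medium_pot_mouth (a point): The medium pot: open dark clay pot standing loose on the counter, 68 mm tall, belly 120 mm across, 134 mm over its two lugs. Point: centre of its mouth, level with the rim's top; z up. The flat rim is 108 mm across outside, about 88 mm inside: the medium lid rests on it and overhangs 2 mm; a smaller lid falls in, a larger one sticks out.
- large_lid_handle (a point): The large lid: loose dark clay disc, 140 mm across, flat below, 14 mm thick at its slightly domed middle, lying handle up (51 mm tall in all). Point: middle of the arched handle's level top bar, on the lid's centre line, 44 mm above the flat underside. The bar is round, 14 mm thick, level for 30 mm along x (58 mm with its sloping legs); pinch it along y. z up. About 340 g.
- large_pot_mouth (a point): The large pot: open dark clay pot standing loose on the counter, 80 mm tall, belly 148 mm across, 162 mm over its two lugs. Point: centre of its mouth, level with the rim's top; z up. The flat rim is 136 mm across outside, about 116 mm inside: the large lid rests on it and overhangs 2 mm; a smaller lid falls in, a larger one sticks out.
- bowl_center (a point): A bystander: shallow flared clay bowl without lid, lugs or handle, 102 mm across, 28 mm tall, standing among the pots and lids. The point is at its centre, half-way up.
- pebble_center (a point): A bystander: pale polishing pebble, 52 mm across, 24 mm tall, towards the far edge of the counter. The point is at its centre.
- rib_center (a point): A bystander: flat wooden shaping rib, 85 by 40 by 9 mm, lying towards the far edge of the counter. The point is at its centre.
Mind the look-alikes: they are no part of the job. Leave any green or red look-alike of the part that bears small_lid_handle alone. What is shaped like the part that bears medium_lid_handle but orange is not meant.

How it is judged (in metres and radians):
At the end, for the whole second after the job is handed in: Each lid lies released and at rest on the pot of its own size: within 10 mm of the mouth's centre, its underside within 5 mm of the rim's height, tilted less than 0.08 rad; every pot upright (within 0.08 rad) and within 30 mm of where it stood. It does not matter which way the handles point (horizontal distance between small_lid_handle and small_pot_mouth below 0.01 m and z of small_lid_handle in the frame of small_pot_mouth between 0.039 and 0.049 m and angle between each of small_lid_handle, small_pot_mouth, medium_lid_handle, medium_pot_mouth, large_lid_handle, large_pot_mouth's own z axis and vertical below 0.08 rad and linear speed of each of small_lid, medium_lid, large_lid below 0.02 m/s and distance of each of small_pot_mouth, medium_pot_mouth, large_pot_mouth from where it was at the start of the episode below 0.03 m and horizontal distance between medium_lid_handle and medium_pot_mouth below 0.01 m and z of medium_lid_handle in the frame of medium_pot_mouth between 0.039 and 0.049 m and horizontal distance between large_lid_handle and large_pot_mouth below 0.01 m and z of large_lid_handle in the frame of large_pot_mouth between 0.039 and 0.049 m); the robot touches nothing.
It fails at once if a pot is shoved or lifted by more than 30 mm (distance of any of small_pot_mouth, medium_pot_mouth, large_pot_mouth from where it was at the start of the episode above 0.03 m).
It fails at once if a lid is dropped from more than about 30 mm ((linear speed of small_lid above 0.77 m/s and contact force between the fingers and small_lid below 0.1 N) or (linear speed of medium_lid above 0.77 m/s and contact force between the fingers and medium_lid below 0.1 N) or (linear speed of large_lid above 0.77 m/s and contact force between the fingers and large_lid below 0.1 N)).
It fails at once if the bowl, the pebble or the rib is moved by more than 30 mm (distance of any of bowl_center, pebble_center, rib_center from where it was at the start of the episode above 0.03 m).
It also fails if it takes over 86 s, if anything falls off the work surface, if the arm or the gripper's body presses on something with over 40 N, if the wrist force passes 120 N, or if a joint passes its speed limit or range.

## Robot

A 6-joint arm with a two-finger parallel gripper is mounted at the origin on the work surface. World frame = base frame: x ahead of the robot, y to its left, z up, the work surface at z = 0. Lengths are in m, angles in degrees, forces in N, time in s.
With the tool pointing down it reaches from about 0.375 to 0.9 m from the base axis. Payload 3.1 kg.
Tool frame: the origin (TCP) lies at the very end of the fingers, on their centre line; the grasp point (between the pads) lies 19 mm behind it; z points along the fingers, y is the line along which they close (so a half turn about z gives the same grasp; the last joint's range is limited). The gripper opens to 87 mm and grips with 3 to 60 N. Pads are 19 mm wide; open, the fingers measure 117 mm over their backs; the gripper's body (75 mm by 190 mm) begins 51 mm behind the grasp point.
Start: joints at [65.231, 30.224, 82.088, -0, 67.689, -10.227], TCP at [0.157, 0.605, 0.223] pointing down, gripper open.
Joint ranges: [-176.69, 176.69], [-43.24, 126.21], [12.49, 139.97], [-82, 262], [0, 151.66], [-163.58, 163.58]. Speed limits (degrees/s): [159.86, 159.86, 180, 180, 180, 180].

## Interface

Orientations are given as a 3x3 rotation matrix whose columns are the frame's x, y, z axes.
In Python, from rig import readout, cams, bot gives the robot as it stands.
- The arm moves only by the shell command python3 -m inch 'ROWS'. ROWS is JSON, a list of rows, each a list of 5 numbers: the shift along the world's x, y, z in cm, then the turn about the world's z in degrees, then the finger opening in cm, from 0 to 8.7. In form: [[dx, dy, dz, twist, fingers], ...]. A call has 1 to 10 rows; each row is the pose to reach, as a shift and turn from the pose commanded when the call began; what a row does not reach only later rows make up. A row lasts 1/12 s, in which the tool goes at most 41.7 mm and 7.16 degrees, less where a joint would pass 70% of its speed; a pose out of reach is approached as far as the arm can. A call with a gripper value outside its range is refused whole. The fingers move at their own pace and stop on an object; the grip force is fixed at half the most. Time passes only in rows, so rows that repeat a pose let the fingers close. It gives the time, the measured TCP pose, the force, the opening and the grip force at its end, in the units of the state.
- readout.read_state(): the state, without advancing time (a new reading comes with each control period).
- cams.capture(name): name is "scene" or "top" or "wrist"; returns a dict with "image" (420x560x3 uint8, blue, green, red), "intrinsics" (3x3 intrinsics, pixels), "k1" (the pictures are not rectified: a ray, as slopes to the right and down, at radius r is drawn at 1 + k1 r^2 times it, then the intrinsics apply), "xyz" and "rotation" of the camera in the world; the wrist camera has in their place "tool_from_camera" (4x4, takes a point from camera to tool coordinates, whose origin is the TCP and whose axes are the flange's). Camera axes: x right, y down, z forward; pixel columns grow to the right and rows downward; lengths in m; the calibration is good to about 2 mm. A picture is of the moment at which its call begins: read the wrist's pose just before it. There is no depth.
- bot.hand_in(): hands the job in; it is judged then, once.
The state is a dict: "time_s": time; "joint_positions": joint angles; "qvel": joint speeds; "tau": joint torques, N m; "position": TCP position; "tcp_rot": TCP orientation; "force": force on the tool from outside, world axes, zero at the start; "moment": the same for the moment, N m; "opening": opening from 0.0 (shut) to 1.0 (fully open); "grasp_force": force on a finger pad.
Only numpy, scipy, OpenCV 4.12 (cv2) and the standard library are available. Lean on these libraries where they do the work, as an engineer would, in place of code of your own. Each camera call takes 0.05 s, during which the arm holds its last target. There are 200 camera calls.

## Working session

There is one attempt and no reset: what is moved stays moved. The work goes in short steps, Python scripts to look and compute and a shell command to move; the robot and the scene stay as the last step left them, time stands still between calls to the robot, and variables do not carry over. Pictures are saved under pics/ and viewed, at most 14 in all, crops included, and the job is handed in when it is done.

```bash
ls; mkdir -p pics
cat > h.py <<'E'
import numpy as np, cv2
from rig import readout, cams, bot
def cam(name):
    s=readout.read_state(); c=cams.capture(name)
    if name=="wrist":
        T=np.eye(4);T[:3,:3]=np.array(s["tcp_rot"]);T[:3,3]=s["position"]
        M=T@np.array(c["tool_from_camera"]); c["xyz"]=M[:3,3]; c["rotation"]=M[:3,:3]
    c["image"]=np.array(c["image"]); return c
def ray(c,uv):
    K=np.array(c["intrinsics"]);uv=np.atleast_2d(np.array(uv,float))
    d=(uv-K[:2,2])/[K[0,0],K[1,1]]; k=c["k1"]; p=d.copy()
    for _ in range(20): p=d/(1+k*(p**2).sum(1,keepdims=True))
    return np.c_[p,np.ones(len(p))]@np.array(c["rotation"]).T
def plane(c,uv,z):
    r=ray(c,uv);o=np.array(c["xyz"]);return o+r*((z-o[2])/r[:,2:])
E
python3 - <<'E'
from h import *
import pickle
s=readout.read_state();print(s["time_s"],s["position"],s["opening"])
for n in("top","scene","wrist"):
    c=cam(n);cv2.imwrite(f"pics/{n}0.png",c["image"]);pickle.dump(c,open(f"{n}0.pkl","wb"));print(n,c["xyz"],np.round(c["rotation"],3).tolist(),np.array(c["intrinsics"])[0,0],c["k1"])
E
```

```text
pics
0.0 [0.15660032 0.60431745 0.22155338] 0.998760122541175
top [0.41118586 0.03041525 0.9378091 ] [[0.022, -0.989, 0.149], [-1.0, -0.023, -0.008], [0.011, -0.149, -0.989]] 389.1302213282187 0.038582845925097906
scene [ 1.28778136 -0.6949709   0.95533527] [[0.675, 0.485, -0.556], [0.737, -0.422, 0.528], [0.022, -0.766, -0.642]] 505.22385485812885 -0.18861871001706207
wrist [0.08748117 0.62270482 0.38479669] [[0.251, 0.935, 0.252], [0.968, -0.242, -0.067], [-0.001, 0.261, -0.965]] 298.85258209485096 -0.03712429393458314
```

View pics/top0.png

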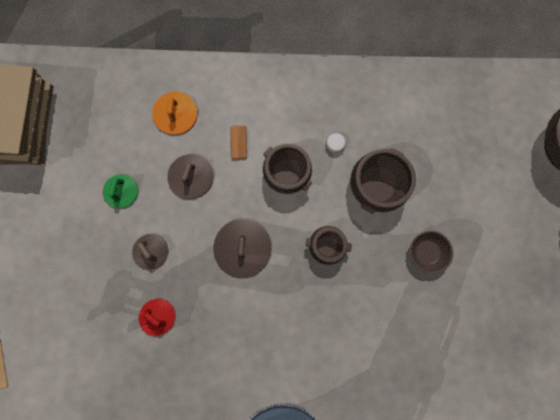

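View pics/scene0.png

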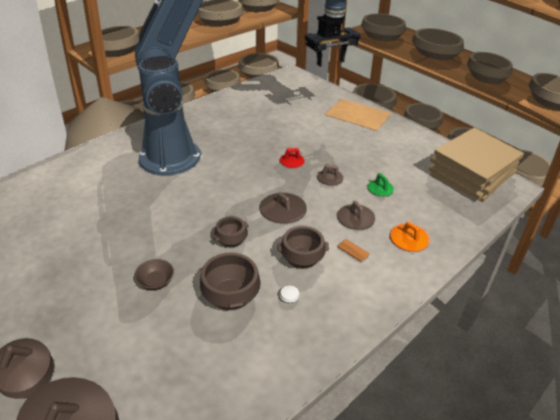

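The top view shows dark lids: small (150,252), medium (191,177) and large (243,248). It also shows pots: small (328,245), medium (288,168) and large (383,180), with the bowl at (431,252). The look-alikes are red (157,317), green (120,191) and orange (175,113). The scene view agrees: dark lids at (330,174), (356,216) and (283,207).

```bash
cat > m.py <<'E'
from h import *
import pickle
c=pickle.load(open("top0.pkl","rb"));im=c["image"]
B,G,R=[im[...,i].astype(int) for i in range(3)]
mask=((im.max(2)<85)&(R-B>=4)).astype(np.uint8)
mask=cv2.morphologyEx(mask,cv2.MORPH_OPEN,np.ones((3,3)))
mask=cv2.morphologyEx(mask,cv2.MORPH_CLOSE,np.ones((7,7)))
n,l,st,ce=cv2.connectedComponentsWithStats(mask)
vis=cv2.resize(im[80:340,90:470],None,fx=2,fy=2,interpolation=cv2.INTER_CUBIC)
for i in range(1,n):
    if st[i,4]<300: continue
    cs,_=cv2.findContours((l==i).astype(np.uint8),cv2.RETR_EXTERNAL,cv2.CHAIN_APPROX_NONE)
    p=max(cs,key=len)[:,0]; 
    cv2.polylines(vis,[(p-[90,80])*2],True,(0,255,255),1)
    (x,y),r=cv2.minEnclosingCircle(plane(c,p,0.0)[:,:2].astype(np.float32))
    print(st[i].tolist(),ce[i].round(1),"circle@z0",round(x,3),round(y,3),round(2*r,3))
cv2.imwrite("pics/c1.png",vis)
for u,v in [(150,262),(191,190),(243,262),(260,285),(225,290)]: print((u,v),im[v,u])
E
python3 m.py
```

```text
[0, 0, 50, 42, 857] [13.1 14.2] circle@z0 1.019 0.679 0.161
[100, 0, 164, 52, 5544] [193.3  27.7] circle@z0 1.011 0.28 0.424
[398, 0, 121, 31, 1604] [462.4   9.1] circle@z0 1.107 -0.434 0.31
[404, 38, 52, 18, 495] [431.3  49.6] circle@z0 0.97 -0.358 0.131
[0, 70, 56, 96, 2406] [ 35.3 124.7] circle@z0 0.759 0.648 0.253
[532, 110, 28, 97, 1732] [548.9 161.8] circle@z0 0.693 -0.663 0.244
[263, 147, 49, 48, 1458] [287.5 169.6] circle@z0 0.642 -0.001 0.128
[350, 152, 63, 63, 3029] [381.  182.5] circle@z0 0.618 -0.235 0.168
[169, 164, 43, 36, 647] [188.9 183. ] circle@z0 0.619 0.24 0.109
[214, 225, 57, 53, 2041] [240.3 253.1] circle@z0 0.45 0.107 0.139
[306, 230, 45, 48, 1560] [326.3 252.6] circle@z0 0.445 -0.097 0.119
[406, 231, 47, 50, 1765] [428.7 255.7] circle@z0 0.443 -0.34 0.124
[133, 238, 35, 34, 619] [150.4 255.2] circle@z0 0.435 0.326 0.086
(150, 262) [44 46 55]
(191, 190) [70 75 89]
(243, 262) [29 38 44]
(260, 285) [114 121 125]
(225, 290) [131 136 144]
```

View pics/c1.png

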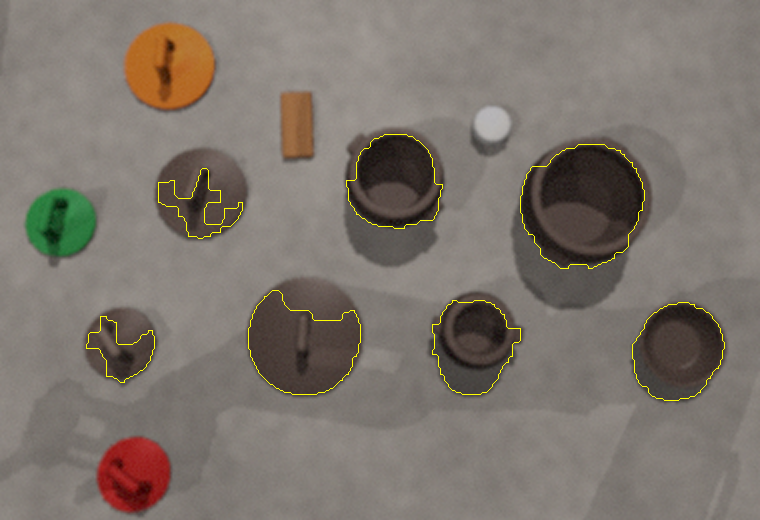

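The enlarged crop confirms it. The dark brown discs at (150,252), (191,177) and (243,248) are the wanted lids, because they match by colour and relative size. The red, green and orange ones are look-alikes. The cup at (431,252) has no lugs, so it is the bowl. I'll refine the outlines with a chroma mask.

```bash
cat > m2.py <<'E'
from h import *
import pickle
c=pickle.load(open("top0.pkl","rb"));im=c["image"]
f=cv2.GaussianBlur(im,(0,0),1.0).astype(float)
ratio=(f[...,2]-f[...,0])/f[...,2]; val=f[...,2]
vis=cv2.resize(im[80:340,90:470],None,fx=2,fy=2,interpolation=cv2.INTER_CUBIC)
things=dict(sl=(150,252,.004,.084),ml=(191,177,.004,.112),ll=(242,248,.004,.140),sp=(328,245,.055,.080),mp=(288,168,.068,.108),lp=(383,180,.080,.136),bowl=(431,252,.028,.102))
m=((ratio>.145)&(val<115)).astype(np.uint8)
m=cv2.morphologyEx(m,cv2.MORPH_CLOSE,np.ones((5,5)));m=cv2.morphologyEx(m,cv2.MORPH_OPEN,np.ones((5,5)))
n,l,st,ce=cv2.connectedComponentsWithStats(m)
for k,(u,v,z,D) in things.items():
    w=l[v-15:v+16,u-15:u+16];w=w[w>0]
    if not len(w): print(k,"none");continue
    i=np.bincount(w).argmax()
    cs,_=cv2.findContours((l==i).astype(np.uint8),cv2.RETR_EXTERNAL,cv2.CHAIN_APPROX_NONE);p=max(cs,key=len)[:,0]
    cv2.polylines(vis,[(p-[90,80])*2],True,(0,255,255),1)
    P=plane(c,p,z)[:,:2].astype(np.float32)
    (x,y),r=cv2.minEnclosingCircle(P); e=cv2.fitEllipse(P)
    print(k,st[i].tolist(),"mec",round(x,3),round(y,3),round(2*r,3),"ell",np.round(e[0],3),np.round(e[1],3),"D",D)
cv2.imwrite("pics/c2.png",vis)
E
python3 m2.py
```

```text
sl [132, 234, 36, 35, 984] mec 0.439 0.325 0.084 ell [0.439 0.324] [0.08  0.082] D 0.084
ml [168, 155, 45, 44, 1582] mec 0.623 0.24 0.112 ell [0.623 0.24 ] [0.107 0.11 ] D 0.112
ll [213, 219, 58, 59, 2647] mec 0.452 0.106 0.139 ell [0.452 0.106] [0.136 0.136] D 0.14
sp [307, 227, 44, 37, 1197] mec 0.461 -0.093 0.1 ell [ 0.46  -0.092] [0.082 0.092] D 0.08
mp [263, 145, 49, 49, 1958] mec 0.631 0.005 0.129 ell [0.632 0.004] [0.11  0.119] D 0.108
lp [351, 149, 65, 63, 3229] mec 0.608 -0.208 0.157 ell [ 0.608 -0.211] [0.137 0.152] D 0.136
bowl [410, 231, 43, 43, 1476] mec 0.452 -0.334 0.101 ell [ 0.452 -0.334] [0.097 0.099] D 0.102
```

View pics/c2.png

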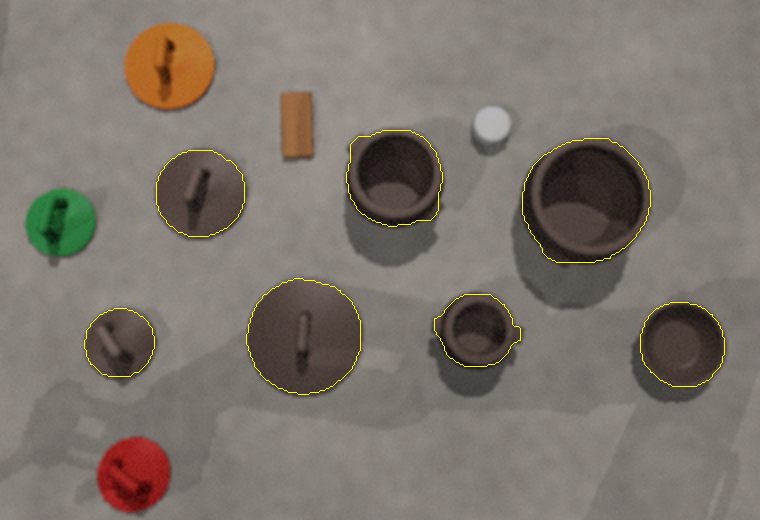

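Lid diameters match (84, 112 and 139 mm measured). Now I'll move over the small lid for a close view.

```bash
python3 -m inch '[[28,-28,0,0,6],[28,-28,0,0,6],[28,-28,0,0,6],[28,-28,0,0,6],[28,-28,0,0,6],[28,-28,0,0,6],[28,-28,0,0,6],[28,-28,0,0,6],[28,-28,0,0,6],[28,-28,0,0,6]]'
python3 -m inch '[[0,0,0,0,6],[0,0,0,0,6],[0,0,0,0,6]]'
python3 - <<'E'
from h import *
import pickle
s=readout.read_state();print(s["time_s"],s["position"],np.round(s["tcp_rot"],3).tolist(),s["opening"])
c=cam("wrist");pickle.dump(c,open("w1.pkl","wb"));cv2.imwrite("pics/w1.png",c["image"]);print(np.round(c["tool_from_camera"],3).tolist())
E
```

```text
time_s: 0.98
position: [0.4402, 0.3218, 0.2225]
tcp_rot: [[-0.967, 0.254, 0.002], [0.254, 0.967, -0.001], [-0.002, -0.0, -1.0]]
force: [0.5, 0.1, -0.3]
opening: 0.688
grasp_force: 0.0
time_s: 1.23
position: [0.436, 0.3252, 0.2222]
tcp_rot: [[-0.968, 0.251, -0.001], [0.251, 0.968, 0.0], [0.001, -0.0, -1.0]]
force: [0.8, 0.3, 0.1]
opening: 0.695
grasp_force: 0.0
1.2333 [0.43602965 0.32515623 0.2222348 ] [[-0.968, 0.251, -0.001], [0.251, 0.968, 0.0], [0.001, -0.0, -1.0]] 0.6947396132361157
[[0.0, -0.965, -0.261, 0.072], [1.0, 0.0, 0.001, 0.0], [-0.001, -0.261, 0.965, -0.163], [0.0, 0.0, 0.0, 1.0]]
```

View pics/w1.png

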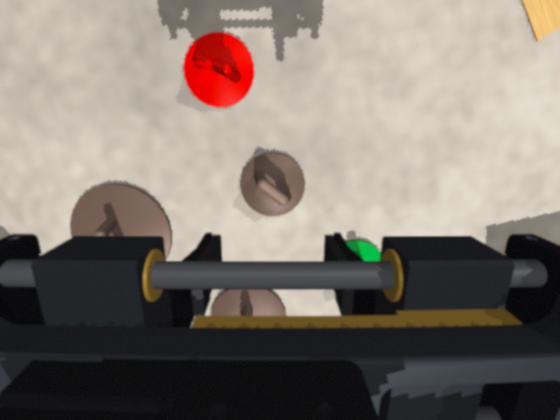

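The wrist view shows the small dark lid at (272,183), with its bar from about (258,178) to (288,203). The red lid is at (219,69) and the green one is half hidden at (362,248). The bar angle is about 38° in the world. Next I'll measure the disc centre from this view.

```bash
cat >> h.py <<'E'
def clay(c,u,v,z,rmin=.145,vmax=200):
    f=cv2.GaussianBlur(c["image"],(0,0),1.0).astype(float)
    m=(((f[...,2]-f[...,0])/(f[...,2]+1)>rmin)&(f[...,2]<vmax)&(f[...,2]>15)).astype(np.uint8)
    m=cv2.morphologyEx(m,cv2.MORPH_CLOSE,np.ones((5,5)));m=cv2.morphologyEx(m,cv2.MORPH_OPEN,np.ones((5,5)))
    n,l,st,ce=cv2.connectedComponentsWithStats(m)
    cs,_=cv2.findContours((l==l[v,u]).astype(np.uint8),cv2.RETR_EXTERNAL,cv2.CHAIN_APPROX_NONE);p=max(cs,key=len)[:,0]
    P=plane(c,p,z)[:,:2].astype(np.float32)
    (x,y),r=cv2.minEnclosingCircle(P); e=cv2.fitEllipse(P)
    print(st[l[v,u]].tolist(),"mec",round(x,4),round(y,4),round(2*r,4),"ell",np.round(e[0],4),np.round(e[1],4)); return p
E
python3 - <<'E'
from h import *
import pickle
c=pickle.load(open("w1.pkl","rb"))
for r in(.145,.2):clay(c,272,190,.004,r)
for u in range(225,320,6): print(u,c["image"][190,u],end=" ")
# bar axis at z=.047
print(plane(c,[(258,178),(288,203)],.051))
E
```

```text
[240, 152, 65, 64, 3313] mec 0.4402 0.324 0.0857 ell [0.4401 0.3241] [0.0836 0.0841]
[241, 153, 63, 62, 3068] mec 0.4399 0.3243 0.0823 ell [0.4398 0.3241] [0.0806 0.0807]
225 [185 199 208] 231 [183 199 207] 237 [183 196 205] 243 [ 75  86 105] 249 [ 76  87 106] 255 [ 81  92 113] 261 [ 90 102 124] 267 [125 140 167] 273 [119 134 158] 279 [66 75 91] 285 [52 60 72] 291 [ 96 107 131] 297 [ 91 103 127] 303 [107 120 140] 309 [179 192 201] 315 [178 193 202] [[0.41971972 0.31279493 0.051     ]
 [0.45667126 0.33870384 0.051     ]]
```

```bash
python3 -m inch '[[0.4,-0.1,-4,7,5],[0.4,-0.1,-7,14,5],[0.4,-0.1,-10,21,5],[0.4,-0.1,-12,28,5],[0.4,-0.1,-13,35,5],[0.4,-0.1,-13,42,5],[0.4,-0.1,-13,49,5],[0.4,-0.1,-13,51,5],[0.4,-0.1,-13,51,5],[0.4,-0.1,-13,51,5]]'
python3 -m inch '[[0,0,-3,0,5],[0,0,-5.5,0,5],[0,0,-6.7,0,5],[0,0,-6.7,0,5],[0,0,-6.7,0,5],[0,0,-6.7,0,1],[0,0,-6.7,0,0.5],[0,0,-6.7,0,0.5],[0,0,-6.7,0,0.5],[0,0,-6.7,0,0.5]]'
```

```text
time_s: 2.12
position: [0.4399, 0.325, 0.0926]
tcp_rot: [[-0.804, -0.595, -0.0], [-0.595, 0.804, 0.0], [0.0, 0.0, -1.0]]
force: [0.4, -0.4, -0.5]
opening: 0.574
grasp_force: 0.0
time_s: 2.95
position: [0.4413, 0.3241, 0.0262]
tcp_rot: [[-0.804, -0.594, 0.001], [-0.594, 0.804, 0.001], [-0.001, -0.0, -1.0]]
force: [-0.6, 0.3, -0.5]
opening: 0.286
grasp_force: 0.0
```

```bash
python3 -m inch '[[0,0,0,0,0.5],[0,0,0,0,0.5],[0,0,0,0,0.5],[0,0,0,0,0.5],[0,0,0,0,0.5],[0,0,0,0,0.5]]'
python3 -m inch '[[0,0,2,0,0.5],[0,0,5,0,0.5],[0,0,9,0,0.5],[0,0,13,0,0.5],[0,0,17,0,0.5],[0,0,17,0,0.5]]'
```

```text
time_s: 3.45
position: [0.441, 0.324, 0.0258]
tcp_rot: [[-0.804, -0.594, 0.0], [-0.594, 0.804, 0.0], [-0.0, -0.0, -1.0]]
force: [-1.2, -0.7, 4.2]
opening: 0.149
grasp_force: 30.0
time_s: 3.95
position: [0.4453, 0.3262, 0.2028]
tcp_rot: [[-0.804, -0.594, 0.014], [-0.594, 0.804, 0.006], [-0.015, -0.003, -1.0]]
force: [0.8, 0.5, -1.4]
opening: 0.152
grasp_force: 30.0
```

```bash
python3 -m inch '[[1,-4,0,0,0.5],[2,-8,0,0,0.5],[3,-12,0,0,0.5],[4,-16,0,0,0.5],[5,-20,0,0,0.5],[7,-24,0,0,0.5],[8,-28,0,0,0.5],[9,-32,0,0,0.5],[10,-35,0,0,0.5],[10,-35.5,0,0,0.5]]'
python3 -m inch '[[0,0,0,0,0.5],[0,0,0,0,0.5],[0,0,0,0,0.5]]'
python3 - <<'E'
from h import *
import pickle
c=cam("wrist");pickle.dump(c,open("w2.pkl","wb"));cv2.imwrite("pics/w2.png",c["image"])
E
```

```text
time_s: 4.78
position: [0.5435, -0.037, 0.1948]
tcp_rot: [[-0.807, -0.59, 0.003], [-0.59, 0.807, -0.003], [-0.001, -0.004, -1.0]]
force: [0.3, 0.2, -0.8]
opening: 0.155
grasp_force: 30.0
time_s: 5.03
position: [0.5397, -0.0296, 0.1948]
tcp_rot: [[-0.804, -0.595, -0.002], [-0.595, 0.804, 0.001], [0.001, 0.002, -1.0]]
force: [0.2, 0.2, -1.6]
opening: 0.151
grasp_force: 30.0
```

View pics/w2.png

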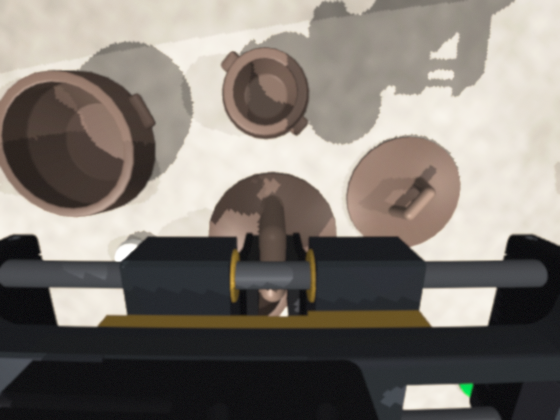

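The view shows the held lid at (272,200), the small pot at about (266,92), the large pot at about (75,142) and the large lid at (403,190). I'll enlarge the pots to separate the rim from the belly.

Run:
```python
from h import *
import pickle
c=pickle.load(open("w2.pkl","rb"))
a=cv2.resize(c["image"][40:145,210:320],None,fx=4,fy=4,interpolation=cv2.INTER_CUBIC)
b=cv2.resize(c["image"][60:225,0:165],None,fx=2,fy=2,interpolation=cv2.INTER_CUBIC)
o=np.zeros((420,775,3),np.uint8);o[:420,:440]=a;o[:330,445:775]=b
cv2.imwrite("pics/c3.png",o)
```

```text
(no output)
```

View pics/c3.png

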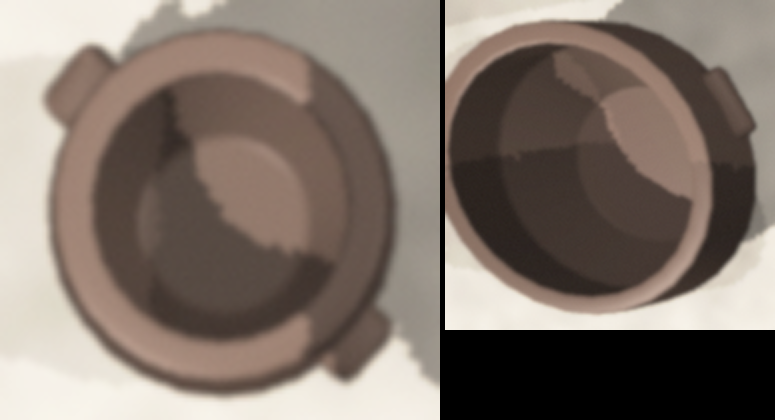

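The enlarged crop shows the small pot's inner rim edge running left 93, right 348, top 71 and bottom 340 (4× scale). The large pot's inner rim is also clear. I'll cast those edge points onto the rim planes.

```bash
cat >> h.py <<'E'
def circ(c,pts,z):
    P=plane(c,pts,z)[:,:2]; A=np.c_[2*P,np.ones(len(P))]
    s=np.linalg.lstsq(A,(P**2).sum(1),rcond=None)[0]; r=np.sqrt(s[2]+s[0]**2+s[1]**2)
    print("centre",s[:2].round(4),"diam",round(2*r,4),"res mm",((np.hypot(*(P-s[:2]).T)-r)*1e3).round(1))
E
python3 - <<'E'
from h import *
import pickle
c=pickle.load(open("w2.pkl","rb"))
a=np.array([(93,205),(348,208),(220,71),(222,340),(127,110),(315,302),(311,100),(135,306)])/4+[210,40]
circ(c,a,.055)
a=np.array([(58,205),(387,208),(218,32),(222,382)])/4+[210,40]
circ(c,a,.055)
b=(np.array([(560,40),(650,90),(697,190),(665,270),(600,298),(500,245),(455,130)])-[445,0])/2+[0,60]
circ(c,b,.080)
E
```

```text
centre [ 0.4617 -0.0947] diam 0.062 res mm [-0.1 -0.8 -0.6 -0.2  0.2  0.4  0.9  0.2]
centre [ 0.4625 -0.094 ] diam 0.0793 res mm [-0.2 -0.2  0.2  0.2]
centre [ 0.6129 -0.215 ] diam 0.1153 res mm [ 1.7 -2.2 -0.2  0.6  1.8 -2.9  1. ]
```

```bash
python3 -m inch '[[-3,-2.5,0,0,0.5],[-6,-5,0,0,0.5],[-7.8,-6.4,0,0,0.5],[-7.8,-6.4,-2,0,0.5],[-7.8,-6.4,-5,0,0.5],[-7.8,-6.4,-8,0,0.5],[-7.8,-6.4,-10,0,0.5],[-7.8,-6.4,-10.5,0,0.5],[-7.8,-6.4,-10.5,0,0.5],[-7.8,-6.4,-10.5,0,0.5]]'
```

```text
time_s: 5.92
position: [0.4634, -0.0944, 0.0911]
tcp_rot: [[-0.803, -0.595, 0.001], [-0.595, 0.803, -0.0], [-0.0, -0.001, -1.0]]
force: [1.0, -0.5, -1.0]
opening: 0.152
grasp_force: 30.0
```

```bash
python3 -m inch '[[0,0,-0.4,0,0.5],[0,0,-0.7,0,0.5],[0,0,-0.9,0,0.5],[0,0,-1.0,0,0.5],[0,0,-1.0,0,0.5],[0,0,-1.0,0,0.5]]'
```

```text
time_s: 6.42
position: [0.4632, -0.0952, 0.0808]
tcp_rot: [[-0.804, -0.594, 0.001], [-0.594, 0.804, -0.0], [-0.0, -0.001, -1.0]]
force: [0.8, 1.1, -0.5]
opening: 0.151
grasp_force: 30.0
```

```bash
python3 -m inch '[[0,0,-0.1,0,0.5],[0,0,-0.1,0,0.5],[0,0,-0.1,0,0.5]]'
python3 -m inch '[[0,0,0,0,2],[0,0,0,0,4],[0,0,0,0,5],[0,0,0,0,5],[0,0,0,0,5],[0,0,0,0,5],[0,0,0,0,5]]'
python3 -m inch '[[0,0,3,0,5],[0,0,7,0,5],[2,3,11,-7,5],[5,6,12,-14,5],[8,8,12,-21,5],[10,10,12,-28,5],[10,10,12,-35,5],[10,10,12,-42,5],[10,10,12,-42,5],[10,10,12,-42,5]]'
python3 - <<'E'
from h import *
import pickle
c=cam("wrist");pickle.dump(c,open("w3.pkl","wb"));cv2.imwrite("pics/w3.png",c["image"])
E
```

```text
time_s: 6.67
position: [0.4633, -0.0952, 0.0807]
tcp_rot: [[-0.804, -0.594, 0.001], [-0.594, 0.804, -0.001], [-0.001, -0.001, -1.0]]
force: [-0.4, 1.3, 8.3]
opening: 0.147
grasp_force: 30.0
time_s: 7.25
position: [0.4628, -0.095, 0.0794]
tcp_rot: [[-0.804, -0.594, -0.0], [-0.594, 0.804, 0.0], [0.0, 0.0, -1.0]]
force: [-0.0, -0.3, 0.3]
opening: 0.55
grasp_force: 0.0
time_s: 8.08
position: [0.5625, 0.0052, 0.1992]
tcp_rot: [[-0.996, 0.093, -0.001], [0.093, 0.996, 0.0], [0.001, -0.0, -1.0]]
force: [-0.9, -0.2, -0.4]
opening: 0.58
grasp_force: 0.0
```

View pics/w3.png

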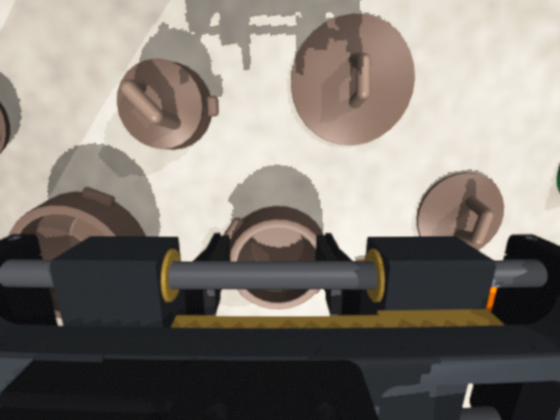

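The small lid sits on its pot, with its centre at about (163,103). The large lid is at (352,78) with its bar along image-vertical, so the present yaw suits it. The medium lid is at (460,208).

Run:
```python
from h import *
import pickle
c=pickle.load(open("w3.pkl","rb"))
f=cv2.GaussianBlur(c["image"],(0,0),1)
print("small");p=clay(c,163,120,.059,.145)
# exclude lug: right side u>205
q=p[(p[:,0]<200)&(p[:,1]<140)];circ(c,q[::12],.059)
print("large");p=clay(c,330,60,.004,.145)
circ(c,p[p[:,1]>25][::14],.004)
b=plane(c,[(361,60),(361,97)],.051);d=b[1]-b[0];print("bar",b.mean(0),np.degrees(np.arctan2(d[1],d[0])))
```

```text
small
[117, 58, 102, 92, 7061] mec 0.4643 -0.0883 0.1 ell [ 0.4634 -0.0904] [0.0842 0.0969]
centre [ 0.4646 -0.0931] diam 0.0894 res mm [-0.  -0.   0.8  0.9  0.5  0.1 -0.3 -1.3  0.8  0.4 -0.7 -1.  -0.1]
large
[291, 13, 124, 132, 12885] mec 0.4529 0.1064 0.1416 ell [0.4529 0.1065] [0.1395 0.1399]
centre [0.4532 0.1067] diam 0.1396 res mm [-0.1 -0.4  0.8 -0.2 -0.  -0.1 -0.1 -0.   0.5 -0.6 -0.4  0.4  0.5 -0.3
 -0.  -0.2  0.4 -0.2  0.1 -0.3  0.3]
bar [0.4560206  0.10243683 0.051     ] -1.453889944513563
```

```bash
python3 -m inch '[[-3,3,0,4,5],[-6,6,0,4,5],[-8.5,8.5,-2,4,5],[-10.9,10.1,-5,4,5],[-10.9,10.1,-9,4,5],[-10.9,10.1,-12,4,5],[-10.9,10.1,-14,4,5],[-10.9,10.1,-16,4,5],[-10.9,10.1,-17.4,4,5],[-10.9,10.1,-17.4,4,5]]'
python3 -m inch '[[0,0,0,0,3],[0,0,0,0,1],[0,0,0,0,0.5],[0,0,0,0,0.5],[0,0,0,0,0.5],[0,0,0,0,0.5],[0,0,0,0,0.5],[0,0,0,0,0.5],[0,0,0,0,0.5],[0,0,0,0,0.5]]'
```

```text
time_s: 8.97
position: [0.4523, 0.1055, 0.0234]
tcp_rot: [[-1.0, 0.026, -0.005], [0.026, 1.0, 0.0], [0.005, -0.0, -1.0]]
force: [-0.0, -0.6, -0.3]
opening: 0.578
grasp_force: 0.0
time_s: 9.8
position: [0.4542, 0.106, 0.026]
tcp_rot: [[-1.0, 0.027, 0.001], [0.027, 1.0, -0.0], [-0.001, -0.0, -1.0]]
force: [-0.3, -0.1, 5.6]
opening: 0.149
grasp_force: 30.0
```

```bash
python3 -m inch '[[0,0,2,0,0.5],[0,0,5,0,0.5],[0,0,9,0,0.5],[0,0,13,0,0.5],[3,-2,17,0,0.5],[6.5,-4,17.5,0,0.5],[10,-6.5,17.5,0,0.5],[13,-9,17.5,0,0.5],[16,-11,17.5,0,0.5],[19,-13,17.5,0,0.5]]'
python3 -m inch '[[3,-2,0,0,0.5],[6,-4,0,0,0.5],[9,-6,0,0,0.5],[11.6,-8.6,0,0,0.5],[11.6,-8.6,0,0,0.5],[11.6,-8.6,0,0,0.5],[11.6,-8.6,0,0,0.5]]'
python3 - <<'E'
from h import *
import pickle
c=cam("wrist");pickle.dump(c,open("w4.pkl","wb"));cv2.imwrite("pics/w4.png",cv2.resize(c["image"],(800,600),interpolation=cv2.INTER_CUBIC))
E
```

```text
time_s: 10.63
position: [0.6448, -0.0256, 0.1997]
tcp_rot: [[-1.0, 0.027, -0.001], [0.027, 1.0, 0.0], [0.001, 0.0, -1.0]]
force: [1.0, 0.3, -3.4]
opening: 0.146
grasp_force: 30.0
time_s: 11.22
position: [0.7583, -0.1096, 0.1982]
tcp_rot: [[-1.0, 0.027, -0.005], [0.027, 1.0, 0.002], [0.005, 0.002, -1.0]]
force: [-0.7, 0.8, -2.8]
opening: 0.152
grasp_force: 30.0
```

View pics/w4.png

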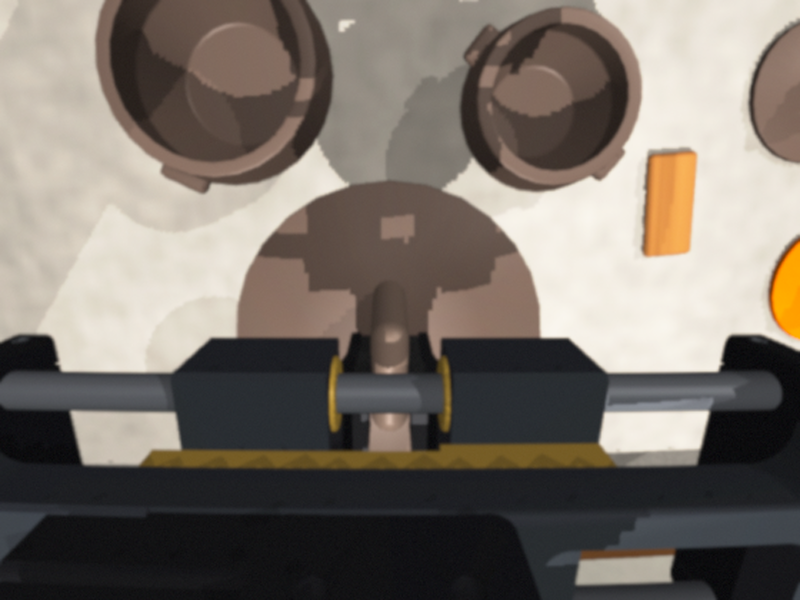

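The view shows the held large lid at (390,290), the large pot at about (205,65), the medium pot at about (553,95) and the rib at (670,203) (1.43× scale). I'll enlarge both rims.

Run:
```python
from h import *
import pickle
c=pickle.load(open("w4.pkl","rb"))
a=cv2.resize(c["image"][0:135,60:240],None,fx=2.2,fy=2.2,interpolation=cv2.INTER_CUBIC)
b=cv2.resize(c["image"][0:135,320:455],None,fx=2.9,fy=2.9,interpolation=cv2.INTER_CUBIC)
print(a.shape,b.shape)
o=np.zeros((392,792,3),np.uint8);o[:a.shape[0],:a.shape[1]]=a;o[:b.shape[0],400:400+b.shape[1]]=b
cv2.imwrite("pics/c4.png",o)
```

```text
(297, 396, 3) (392, 392, 3)
```

View pics/c4.png

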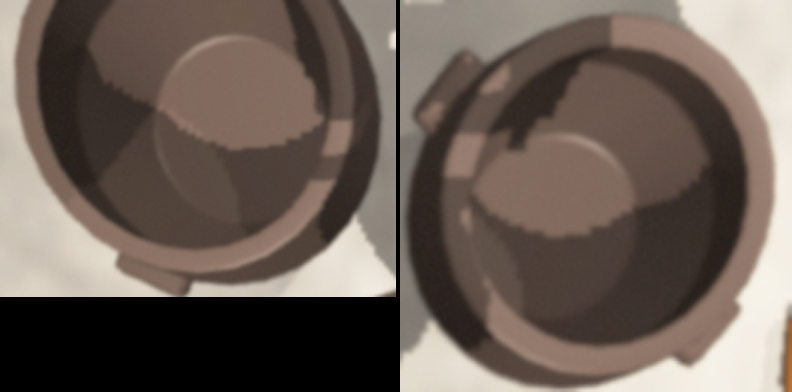

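Run:
```python
from h import *
import pickle
c=pickle.load(open("w4.pkl","rb"))
L=lambda p:np.array(p)/2.2+[60,0]
M=lambda p:(np.array(p)-[400,0])/2.9+[320,0]
circ(c,L([(38,80),(60,160),(100,210),(195,249),(270,225),(312,175),(330,110)]),.08)
circ(c,L([(16,80),(40,170),(90,232),(150,262),(195,271),(330,185),(352,120),(345,60)]),.08)
circ(c,M([(490,290),(545,336),(600,346),(680,315),(730,250),(746,180),(725,110),(670,65),(600,48),(530,75)]),.068)
circ(c,M([(774,180),(757,110),(700,45),(630,17),(560,22),(490,70),(490,335),(560,370),(640,370),(720,310)]),.068)
t=pickle.load(open("top0.pkl","rb"))
s=lambda p:np.array(p)/2+[90,80]
circ(t,s([(651,195),(630,150),(590,139),(555,150),(523,195)]),.08)
```

```text
centre [ 0.6148 -0.2169] diam 0.116 res mm [ 0.3 -0.2 -0.4  0.4  0.2 -0.2 -0. ]
centre [ 0.6151 -0.2176] diam 0.1332 res mm [ 0.  -0.   0.3 -0.5  0.3 -0.4  0.9 -0.5]
centre [0.64   0.0031] diam 0.089 res mm [ 0.  -0.  -0.  -0.3 -0.2  0.8  0.4 -1.2  0.   0.5]
centre [0.64   0.0028] diam 0.1072 res mm [ 1.   0.2 -1.  -0.5  0.7  0.3 -0.2 -0.5  1.  -1. ]
centre [ 0.6071 -0.2153] diam 0.1447 res mm [-2.3  3.9 -0.6 -3.3  2. ]
```

```bash
python3 -m inch '[[-3,-2.3,0,0,0.5],[-6,-4.6,0,0,0.5],[-9,-6.9,0,0,0.5],[-12,-9.1,0,0,0.5],[-14.2,-10.8,-1,0,0.5],[-14.2,-10.8,-3,0,0.5],[-14.2,-10.8,-5.5,0,0.5],[-14.2,-10.8,-7.5,0,0.5],[-14.2,-10.8,-8,0,0.5],[-14.2,-10.8,-8,0,0.5]]'
python3 -m inch '[[0,0,0,0,0.5],[0,0,-0.3,0,0.5],[0,0,-0.6,0,0.5],[0,0,-0.8,0,0.5],[0,0,-0.9,0,0.5],[0,0,-0.9,0,0.5]]'
```

```text
time_s: 12.1
position: [0.616, -0.2162, 0.1191]
tcp_rot: [[-1.0, 0.026, -0.004], [0.026, 1.0, 0.003], [0.004, 0.002, -1.0]]
force: [-0.5, -0.4, -2.3]
opening: 0.155
grasp_force: 30.0
time_s: 12.6
position: [0.6178, -0.218, 0.1115]
tcp_rot: [[-1.0, 0.027, -0.0], [0.027, 1.0, 0.0], [0.0, 0.0, -1.0]]
force: [-0.5, 0.3, -3.2]
opening: 0.146
grasp_force: 30.0
```

```bash
python3 -m inch '[[-0.1,0,-0.2,0,0.5],[-0.1,0,-0.4,0,0.5],[-0.1,0,-0.5,0,0.5],[-0.1,0,-0.5,0,0.5],[-0.1,0,-0.5,0,0.5]]'
```

```text
time_s: 13.02
position: [0.6168, -0.218, 0.1065]
tcp_rot: [[-1.0, 0.027, -0.0], [0.027, 1.0, 0.0], [0.0, 0.0, -1.0]]
force: [-1.4, 0.8, -2.2]
opening: 0.146
grasp_force: 30.0
```

```bash
python3 -m inch '[[0,0,-0.1,0,0.5],[0,0,-0.1,0,0.5],[0,0,-0.1,0,0.5]]'
```

```text
time_s: 13.27
position: [0.617, -0.2181, 0.1061]
tcp_rot: [[-1.0, 0.027, 0.0], [0.027, 1.0, -0.0], [-0.0, -0.0, -1.0]]
force: [-0.1, 0.7, 2.0]
opening: 0.151
grasp_force: 30.0
```

Contact made. I'll release, lift and head to the medium lid.

```bash
python3 -m inch '[[0,0,0,0,2],[0,0,0,0,4],[0,0,0,0,5],[0,0,0,0,5],[0,0,0,0,5],[0,0,0,0,5],[0,0,0,0,5]]'
python3 -m inch '[[0,0,3,0,5],[0,0,7,0,5],[2,3,11,0,5],[4,7,11,0,5],[5,11,11,0,5],[6,15,11,0,5],[7,19,11,0,5],[8,23,11,0,5],[9,27,11,0,5],[9,31,11,0,5]]'
python3 -m inch '[[0,4,0,0,5],[0,8,0,0,5],[0,12,0,0,5],[0,12,0,0,5],[0,12,0,0,5],[0,12,0,0,5]]'
python3 - <<'E'
from h import *
import pickle
c=cam("wrist");pickle.dump(c,open("w5.pkl","wb"));cv2.imwrite("pics/w5.png",c["image"])
E
```

```text
time_s: 13.85
position: [0.6169, -0.2181, 0.1055]
tcp_rot: [[-1.0, 0.027, 0.0], [0.027, 1.0, -0.0], [-0.0, -0.0, -1.0]]
force: [-0.8, -0.2, -0.4]
opening: 0.545
grasp_force: 0.0
time_s: 14.68
position: [0.7079, 0.0863, 0.2155]
tcp_rot: [[-1.0, 0.027, 0.002], [0.027, 1.0, -0.0], [-0.002, -0.0, -1.0]]
force: [0.9, 0.2, -0.8]
opening: 0.572
grasp_force: 0.0
time_s: 15.18
position: [0.7063, 0.2045, 0.2152]
tcp_rot: [[-1.0, 0.026, -0.0], [0.026, 1.0, -0.001], [0.0, -0.001, -1.0]]
force: [0.0, -0.1, -0.0]
opening: 0.574
grasp_force: 0.0
```

View pics/w5.png

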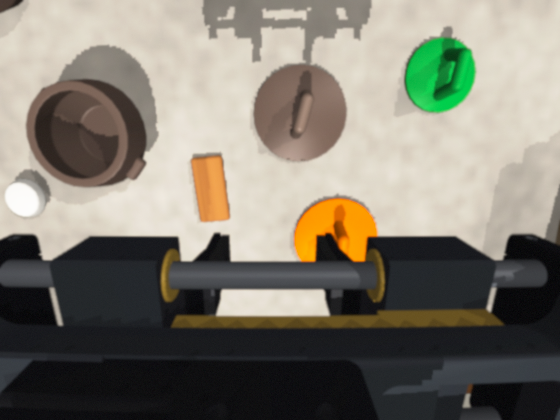

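The view shows the dark medium lid at (300,112), with its bar from (307,97) to (296,133). The orange look-alike is at (337,233), green at (440,75), the rib at (210,187) and the medium pot at (87,133).

Run:
```python
from h import *
import pickle
c=pickle.load(open("w5.pkl","rb"))
p=clay(c,280,110,.004);circ(c,p[::12],.004)
b=plane(c,[(307,97),(296,133)],.051);d=b[1]-b[0];print("bar",b.mean(0),np.degrees(np.arctan2(d[1],d[0])))
```

```text
[253, 64, 94, 98, 7202] mec 0.624 0.2396 0.1141 ell [0.6239 0.2396] [0.1118 0.1124]
centre [0.6237 0.2395] diam 0.1118 res mm [ 0.2 -0.3  0.2  0.4  0.1 -0.7 -0.5 -0.2  0.   0.3  0.1  0.7  0.3 -0.4
  0.1 -0.6 -0.2  0.2 -0.6  0.3  0.5 -0.2  0.2]
bar [0.62647914 0.23731472 0.051     ] -17.834642979923085
```

```bash
python3 -m inch '[[-3,1.2,0,-7,5],[-6,2.5,-1,-14,5],[-8.2,3.5,-4,-17,5],[-8.2,3.5,-8,-17,5],[-8.2,3.5,-12,-17,5],[-8.2,3.5,-15,-17,5],[-8.2,3.5,-17,-17,5],[-8.2,3.5,-18.5,-17,5],[-8.2,3.5,-19,-17,5],[-8.2,3.5,-19,-17,5]]'
python3 -m inch '[[0,0,0,0,3],[0,0,0,0,1],[0,0,0,0,0.5],[0,0,0,0,0.5],[0,0,0,0,0.5],[0,0,0,0,0.5],[0,0,0,0,0.5],[0,0,0,0,0.5],[0,0,0,0,0.5],[0,0,0,0,0.5]]'
```

```text
time_s: 16.07
position: [0.624, 0.2375, 0.0241]
tcp_rot: [[-0.947, 0.32, -0.003], [0.32, 0.947, -0.001], [0.003, -0.002, -1.0]]
force: [-0.0, 0.0, 0.2]
opening: 0.574
grasp_force: 0.0
time_s: 16.9
position: [0.6247, 0.2396, 0.0261]
tcp_rot: [[-0.948, 0.318, 0.0], [0.318, 0.948, -0.0], [-0.0, 0.0, -1.0]]
force: [-1.5, -0.1, 4.3]
opening: 0.152
grasp_force: 29.8
```

```bash
python3 -m inch '[[0,0,2,0,0.5],[0,0,5,0,0.5],[0,0,9,0,0.5],[0,0,13,0,0.5],[0,-3,15,0,0.5],[0.5,-7,15,0,0.5],[0.8,-11,15,0,0.5],[1.2,-15,15,0,0.5],[1.5,-19,15,0,0.5],[1.6,-23.6,15,0,0.5]]'
python3 -m inch '[[0,0,0,0,0.5],[0,0,0,0,0.5],[0,0,-2,0,0.5],[0,0,-5,0,0.5],[0,0,-6.5,0,0.5],[0,0,-7,0,0.5],[0,0,-7,0,0.5],[0,0,-7,0,0.5]]'
```

```text
time_s: 17.73
position: [0.6402, 0.0065, 0.1748]
tcp_rot: [[-0.948, 0.318, -0.001], [0.318, 0.948, 0.001], [0.001, 0.0, -1.0]]
force: [0.2, 0.3, -2.1]
opening: 0.154
grasp_force: 29.8
time_s: 18.4
position: [0.6408, 0.0089, 0.1057]
tcp_rot: [[-0.948, 0.317, 0.0], [0.317, 0.948, 0.0], [-0.0, 0.0, -1.0]]
force: [-0.1, -0.2, -2.1]
opening: 0.152
grasp_force: 29.8
```

```bash
python3 -m inch '[[0,-0.6,0,0,0.5],[0,-0.6,0,0,0.5],[0,-0.6,-0.4,0,0.5],[0,-0.6,-0.8,0,0.5],[0,-0.6,-1,0,0.5],[0,-0.6,-1.1,0,0.5],[0,-0.6,-1.1,0,0.5],[0,-0.6,-1.1,0,0.5]]'
```

```text
time_s: 19.07
position: [0.6404, 0.0019, 0.0944]
tcp_rot: [[-0.948, 0.318, -0.0], [0.318, 0.948, 0.0], [0.0, -0.0, -1.0]]
force: [0.3, -0.6, -1.4]
opening: 0.144
grasp_force: 29.8
```

```bash
python3 -m inch '[[0,0,-0.1,0,0.5],[0,0,-0.1,0,0.5],[0,0,-0.1,0,0.5]]'
```

```text
time_s: 19.32
position: [0.6407, 0.0019, 0.094]
tcp_rot: [[-0.948, 0.318, 0.001], [0.318, 0.948, -0.0], [-0.001, 0.0, -1.0]]
force: [-0.6, 0.4, 0.8]
opening: 0.15
grasp_force: 29.8
```

```bash
python3 -m inch '[[0,0,0,0,2],[0,0,0,0,4],[0,0,0,0,5],[0,0,0,0,5],[0,0,0,0,5],[0,0,0,0,5],[0,0,0,0,5]]'
python3 -m inch '[[0,0,3,0,5],[0,0,7,0,5],[3,-2,11,7,5],[7,-4,14,14,5],[10,-7,15,17,5],[13,-9,16,17,5],[13,-9,16,17,5],[13,-9,16,17,5],[13,-9,16,17,5],[13,-9,16,17,5]]'
python3 - <<'E'
from h import *
import pickle
c=cam("wrist");pickle.dump(c,open("w6.pkl","wb"));cv2.imwrite("pics/w6.png",c["image"])
E
```

```text
time_s: 19.9
position: [0.6405, 0.0018, 0.0935]
tcp_rot: [[-0.948, 0.318, 0.0], [0.318, 0.948, -0.0], [-0.0, -0.0, -1.0]]
force: [-0.5, -0.7, 0.2]
opening: 0.543
grasp_force: 0.0
time_s: 20.73
position: [0.7691, -0.0874, 0.2523]
tcp_rot: [[-1.0, 0.027, -0.003], [0.027, 1.0, 0.001], [0.003, 0.001, -1.0]]
force: [-0.1, -0.4, -1.1]
opening: 0.575
grasp_force: 0.0
```

View pics/w6.png

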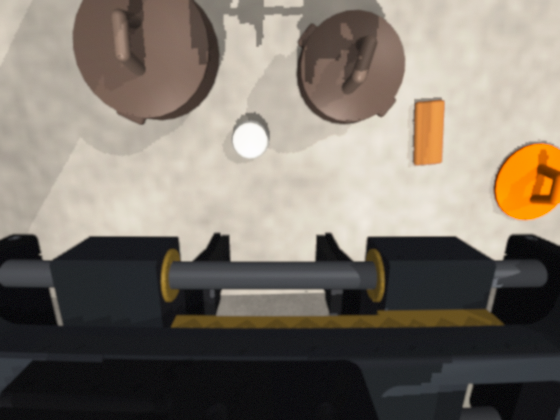

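Both the large lid (143,50) and the medium lid (357,65) lie on their pots. The pebble and rib are untouched. I'll do a quick numeric check of the centres from the outer lid edges, where the belly doesn't show.

Run:
```python
from h import *
import pickle
c=pickle.load(open("w6.pkl","rb"))
p=clay(c,110,80,.084);q=p[(p[:,1]>2)&(p[:,1]<95)&(p[:,0]<120)];circ(c,q[::9],.084)
p=clay(c,330,80,.072);q=p[(p[:,0]>350)&(p[:,1]<90)];circ(c,q[::9],.072)
# known radius: centre by least squares
from scipy.optimize import least_squares
for u,v,z,R,f in[(110,80,.084,.07,lambda p:p[(p[:,1]>2)&(p[:,1]<100)&(p[:,0]<120)]),(330,80,.072,.056,lambda p:p[(p[:,0]>350)&(p[:,1]<90)])]:
    P=plane(c,f(clay(c,u,v,z)),z)[:,:2]
    r=least_squares(lambda s:np.hypot(*(P-s).T)-R,P.mean(0)+[0,.01 if u>200 else -.01],loss="soft_l1",f_scale=.001);print(r.x.round(4),np.abs(r.fun).mean())
```

```text
[72, 0, 148, 125, 15028] mec 0.6178 -0.213 0.1536 ell [ 0.6266 -0.2139] [0.1237 0.1567]
centre [ 0.616  -0.2197] diam 0.1382 res mm [-0.1 -0.2  0.1  0.6  0.2 -0.2 -0.6  0.2  0.1 -0.5  0.5]
[297, 9, 108, 115, 10014] mec 0.6434 -0.002 0.1251 ell [6.412e-01 2.000e-04] [0.1154 0.118 ]
centre [0.6397 0.0024] diam 0.1119 res mm [ 0.1  0.1  0.2 -0.2 -0.3  0.1 -0.  -0.2  0.3  0.2 -0.1 -0.3]
[72, 0, 148, 125, 15028] mec 0.6178 -0.213 0.1536 ell [ 0.6266 -0.2139] [0.1237 0.1567]
[ 0.6207 -0.3509] 0.007867597937329787
[297, 9, 108, 115, 10014] mec 0.6434 -0.002 0.1251 ell [6.412e-01 2.000e-04] [0.1154 0.118 ]
[0.584  0.0829] 0.01161262987794271
```

Lid centres agree with the pot centres: large within 3 mm and medium within 1 mm, with the right diameters at rim height. The known-radius fits started badly, so I ignored them. Handing in.

```bash
python3 -c "
from rig import bot
print(bot.hand_in())"
```

```text
the job is handed in; nothing more can be done
None
```

I set all three lids on their matching pots, handles up, and handed the job in at about 21 s; no verdict came back. Large measured within 3 mm of centre and medium within 1 mm; small checked only by release position (about 1 mm) and one picture.

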